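# Clip the price ticket onto the stall's order clipboard

### The job

Clip the white price ticket onto the clipboard so that it cannot blow away: slide it up to the clip, press the clip's lever down with one fingertip and, while you keep the clip open, push the ticket beneath the jaw with the other fingertip as far as it goes, then let the clip close on it. The ticket stays flat on the board and is only pushed, never lifted, and it ends square and central under the jaw; leave the other things on the counter where they are.

Things in the scene. Friction and masses are not known exactly. Their poses are not given: they have to be found in the camera images.
- board: Clipboard: wooden board 180 x 120 mm, 15 mm thick, screwed to the counter (fixed). Origin on its underside, on its middle line, right below the front of the closed clip's jaw. x points along the board to the clip, the way the ticket goes in; y across, z up. Wood from x = -164 to +16 mm, y = -60 to +60 mm, top face at z = 15 mm.
- stop (a point): Middle of the foot of the steel stop flange that stands across the board under the clip, 76 mm wide, 6.5 mm high, its face at board x = +14 mm; on the board's top face, axes as the board's. The ticket's leading edge meets this face when it is fully in.
- clip (a joint): Angle of the spring lever clip, rad: 0 closed, jaw lip on the board; 0.5 pressed fully open, a firm end stop; about 0.29 resting on the ticket. Its hinge lies across the board at board x = +22 mm, 16 mm above the counter. The spring gives 0.105 Nm closed to 0.18 Nm fully open: full press takes about 9 N at 20 mm from the hinge, 5 N at 35 mm.
- lip (a point): Middle of the clip's jaw lip, at its lower edge (19.5 mm before the hinge); moves with the clip. The steel jaw is 76 mm wide and reaches 12 mm above the board; closed, its lip rests on the board with its front at board x = 0 and blocks the ticket. It leaves 9.6 mm beneath it at 0.5 rad, 7.9 mm at 0.4 rad.
- tail (a point): Middle of the upper face of the clip's lever, 30 mm from the hinge; moves with it. The lever is a flat plate 50 mm wide reaching 50 mm out from the hinge (board x = +22 to +72 mm), past the wood. Closed it slopes up outwards at 0.5 rad, its end 41 mm above the counter; fully pressed it lies level, 2 mm above the board's top face. A fingertip may slide along it while pressing.
- ticket: Price ticket: rigid white plastic plate, 36 mm along its own x, 60 mm along its y, 6 mm thick, about 20 g, loose and flat on the board before the jaw, its 60 mm edges roughly across the board. Origin at the centre of its underside. Fully in, the origin is 18 mm from the stop: 14 mm are under the jaw and 22 mm still show.
- weight: Bystander: brass scale weight, 32 mm across, 45 mm high, on the board's far corner from the clip. Origin at the centre of its underside.
- marker: Bystander: marker pen, 130 mm long, 18 mm thick, lying beside the board. Origin under its middle.
- tin: Bystander: tin can, 73 mm across, 108 mm high, standing beside the board. Origin at the centre of its underside.
- cup: Bystander: plastic cup, 68 mm across, 85 mm high, standing beside the clip. Origin at the centre of its underside.
- bottle: Bystander: small sauce bottle, 52 mm across, 150 mm high, standing on the other side of the clip. Origin at the centre of its underside.
- tin2: Bystander: tin can, 73 mm across, 108 mm high, farther off. Origin at the centre of its underside.
- honing_steel: Bystander: honing steel with a black handle, 350 mm long, lying farther off. Origin under its middle.

How it is judged:
On the way, in this order (a step that is already met when the one before it is completed fails the run):
1. a fingertip holds the clip open while the ticket is still outside it (value of joint clip above 0.3 rad and contact force between the fingers and clip above 0.5 N and x of ticket in the frame of stop below -0.027 m), for 0.1 s.
2. with the clip still held open by a fingertip, the ticket is in against the stop (within 4 mm) (value of joint clip above 0.3 rad and contact force between the fingers and clip above 0.5 N and x of ticket in the frame of stop above -0.022 m), for 0.1 s.
At the end, for the whole second after the job is handed in: The ticket lies flat on the board beneath the jaw, its leading edge within 4.5 mm of the stop, within 13 mm of the middle line and 0.12 rad of square, at rest, and the closed clip presses on it with more than 1.5 N (clip angle 0.22 to 0.36 rad) (x of ticket in the frame of stop between -0.0225 and -0.015 m and y of ticket in the frame of stop between -0.013 and 0.013 m and z of ticket in the frame of stop between -0.002 and 0.002 m and angle between the x axis of ticket and the x axis of board, either way round below 0.12 rad and value of joint clip between 0.22 and 0.36 rad and contact force between clip and ticket above 1.5 N and linear speed of ticket below 0.01 m/s); the robot touches nothing.
It fails at once if the ticket is lifted or tipped off the board (z of ticket in the frame of stop above 0.004 m or angle between ticket's own z axis and vertical above 0.2 rad).
It fails at once if a bystander is moved by more than 25 mm or lifted (distance of any of weight, marker, tin, cup, bottle, tin2, honing_steel from where it was at the start of the episode above 0.025 m).
It also fails if it takes over 58 s, if anything falls off the work surface, if the arm or the gripper's body presses on something with over 40 N, if the wrist force passes 120 N, or if a joint passes its speed limit or range.

### The arm

A 6-joint arm with a two-finger parallel gripper is mounted at the origin on the work surface. World frame = base frame: x ahead of the robot, y to its left, z up, the work surface at z = 0. Lengths are in m, angles in rad, forces in N, time in s.
With the tool pointing down it reaches from about 0.275 to 0.825 m from the base axis. Payload 4.9 kg.
Tool frame: the origin (TCP) lies midway between the tips of the shut fingers; the grasp point (between the pads) lies 19 mm behind it; z points along the fingers, y is the line along which they close (so a half turn about z gives the same grasp; the last joint's range is limited). The gripper opens to 85 mm and grips with 20 to 120 N. Pads are 22 mm wide; open, the fingers measure 114 mm over their backs; the gripper's body (76 mm by 85 mm) begins 54 mm behind the grasp point. The pads swing forward as they close: fully open they stand 13 mm farther back than shut.
Start: joints at [-1.43, 0.326, -0.193, 1.052, 0, 1.437], TCP at [0.149, -0.529, 0.231] pointing down, gripper open.
Joint ranges: [-2.65, 2.65], [-0.97, 1.79], [-1.3, 1.35], [-1.93, 2.1], [-1.47, 1.37], [-3.14, 3.14]. Speed limits (rad/s): [2.57, 2.57, 3.14, 3.14, 3.14, 3.14].

### API

Orientations are given as a rotation vector (axis times angle).
In Python, from cell import ctrl, cams gives the robot as it stands.
- The arm moves only by the tool step_arm, never from a script. Its argument "rows" is a list of rows, each a list of 2 entries, a list of its own where there are three numbers: the shift along the tool's x, y, z in cm, then the turn about the tool's z in rad. In form: [[[x, y, z], spin], ...]. A call has 1 to 12 rows; each row shifts and turns the commanded pose from where the row before left it, along the tool's axes as they then stand; what a row does not reach is not made up. A row lasts 1/10 s, in which the tool goes at most 50 mm and 8.59 degrees, less where a joint would pass 70% of its speed; a pose out of reach is approached as far as the arm can. A call is refused whole if a number of a shift passes 5 or a number of a turn 0.15, either way. A call with a gripper value outside its range is refused whole. "claw" is the closure in counts, from 0 (fully open) to 255 (shut), set as the call begins (left out, the last holds). The fingers move at their own pace and stop on an object; the grip force is fixed at half the most. Time passes only in rows, so rows that do not move let the fingers close. It gives the time, the measured TCP pose, the force, the opening and the grip force at its end, in the units of the state.
- ctrl.get_obs(): the state, without advancing time (a new reading comes with each control period).
- cams.snapshot(name): name is "side" or "top" or "wrist"; returns the picture (400x640x3 uint8, blue, green, red); there is no depth.
- cams.camera_info(name): a dict with "camera_matrix" (3x3 intrinsics, pixels), "distortion" ([k1, k2, p1, p2, k3] as OpenCV has them; the pictures are not rectified), "view" (4x4, takes a point from world to camera coordinates); the wrist camera has in their place "T_tool_cam" (4x4, takes a point from camera to tool coordinates, whose origin is the TCP and whose axes are the flange's). Camera axes: x right, y down, z forward; pixel columns grow to the right and rows downward; lengths in m; the calibration is good to about 2 mm. A picture is of the moment at which its call begins: read the wrist's pose just before it. camera_info takes no time and is no camera call.
- ctrl.job_done(): hands the job in; it is judged then, once.
Trained networks look in the newest picture that a camera, given by its name, has taken for a name from the list of things; names that differ only in an ending like _2 or _b are one class to them, and where a whole thing is asked for, a point or a joint stands for the part that bears it (a point fixed in the world has none). Each returns a list of dicts, best first, with "conf" (0 to 1); they miss things now and then, are a little off and sometimes report something else, mostly with a low value. They report only what shows in the picture. A call takes as long as a camera call.
- cams.search_frame(camera, name): "at" ([x, y, z] in m, in world coordinates, good to about 4 mm: the middle of the surface that is visible of it).
- cams.pinpoint(camera, name): "at" ([x, y, z] in m, in world coordinates, good to about 4 mm: a listed point, or the origin of a listed thing).
The state is a dict: "time": time; "joint_positions": joint angles; "joint_vel": joint speeds; "joint_efforts": joint torques, N m; "tcp_pos": TCP position; "ee_rot": TCP orientation; "wrist_force": force on the tool from outside, world axes, zero at the start; "ft_torque": the same for the moment, N m; "opening": finger opening in m; "finger_force": force on a finger pad.
Only numpy, scipy, OpenCV 4.12 (cv2) and the standard library are available. Lean on these libraries where they do the work, as an engineer would, in place of code of your own. Each camera call takes 0.05 s, during which the arm holds its last target. There are 200 camera calls.

## Working session

There is one attempt and no reset: what is moved stays moved. The work goes in short steps, Python scripts to look and compute and a tool call to move; the robot and the scene stay as the last step left them, time stands still between calls to the robot, and variables do not carry over. Pictures are saved under pics/ and viewed, at most 12 in all, crops included, and the job is handed in when it is done.

Besides the shell and the picture viewer there is one more tool, called after "Call:" as name(argument=value, ...), one argument or row to a line, values as JSON. step_arm: Moves the arm, as the interface text tells. Its arguments: {"type":"object","properties":{"rows":{"type":"array","items":{"type":"array"}},"claw":{"type":"number"}},"required":["rows"]}

```bash
mkdir -p pics; ls; python3 - <<'E'
from cell import ctrl,cams
import cv2,numpy as np
for c in("top","side"):
    cv2.imwrite(f"pics/{c}0.png",cams.snapshot(c))
    for n in("board","stop","lip","tail","ticket","weight","marker","tin","cup","bottle"):
        r=cams.pinpoint(c,n)
        print(c,n,[(np.round(d["at"],3).tolist(),round(d["conf"],2)) for d in r[:2]])
o=ctrl.get_obs();print({k:np.round(v,3).tolist() for k,v in o.items()})
i=cams.camera_info("wrist");print(np.round(i["T_tool_cam"],3))
E
```

```text
pics
top board [([0.571, -0.093, -0.0], 0.71), ([0.444, -0.118, 0.014], 0.35)]
top stop [([0.587, -0.09, 0.015], 0.75), ([0.434, -0.019, -0.0], 0.3)]
top lip [([0.574, -0.097, 0.014], 0.89), ([0.574, -0.095, 0.002], 0.46)]
top tail [([0.618, -0.078, 0.032], 0.78), ([0.443, -0.12, 0.013], 0.54)]
top ticket [([0.519, -0.114, 0.016], 0.52)]
top weight [([0.444, -0.12, 0.017], 0.5)]
top marker [([0.553, -0.209, -0.003], 0.58)]
top tin [([0.595, 0.462, 0.002], 0.9), ([0.432, -0.016, 0.001], 0.8)]
top cup [([0.573, 0.049, 0.003], 0.81)]
top bottle [([0.673, -0.21, -0.001], 0.65)]
side board [([0.57, -0.1, 0.0], 0.65), ([0.431, -0.019, 0.003], 0.27)]
side stop [([0.582, -0.094, 0.012], 0.62)]
side lip [([0.566, -0.095, 0.016], 0.59)]
side tail [([0.615, -0.075, 0.032], 0.56)]
side ticket [([0.524, -0.12, 0.016], 0.56)]
side weight [([0.443, -0.12, 0.019], 0.61)]
side marker [([0.552, -0.21, -0.002], 0.66)]
side tin [([0.432, -0.022, 0.001], 0.91), ([0.597, 0.46, 0.001], 0.89)]
side cup [([0.576, 0.05, 0.0], 0.76)]
side bottle [([0.673, -0.211, -0.002], 0.66)]
{'time': 1.1, 'joint_positions': [-1.43, 0.326, -0.193, 1.052, -0.0, 1.437], 'joint_vel': [-0.0, 0.002, 0.0, 0.0, 0.0, -0.0], 'joint_efforts': [0.001, -44.334, 26.276, 0.001, 0.0, 0.0], 'tcp_pos': [0.149, -0.529, 0.231], 'ee_rot': [3.112, 0.43, -0.0], 'wrist_force': [-0.039, -0.975, -0.314], 'ft_torque': [-0.021, -0.023, -0.07], 'finger_force': 0.0, 'opening': 0.085}
[[-0.001 -0.953 -0.304  0.077]
 [ 1.    -0.001 -0.001 -0.001]
 [ 0.001 -0.304  0.953 -0.141]
 [ 0.     0.     0.     1.   ]]
```

View pics/top0.png

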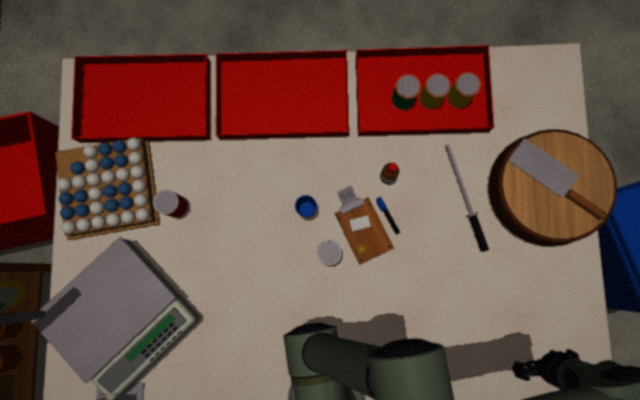

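View pics/side0.png

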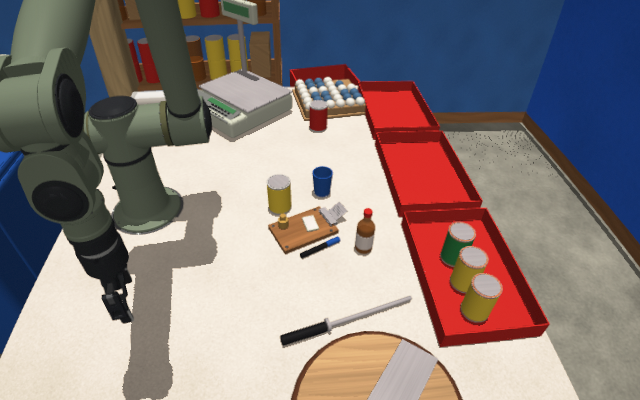

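Call:
step_arm(
  rows=[
    [[0, 0, 0], -0.15],
    [[0, 0, 0], -0.15],
    [[0, 0, 0], -0.15],
    [[0, 0, 0], -0.15],
    [[0, 0, 0], -0.15],
    [[0, 0, 0], -0.15],
    [[0, 0, 0], -0.15],
    [[0, 0, 0], -0.15],
    [[0, 0, 0], -0.15],
    [[0, 0, 0], -0.15],
    [[0, 0, 0], -0.15],
    [[0, 0, 0], -0.05],
  ],
)

```text
time: 2.3
tcp_pos: [0.1493, -0.5294, 0.2313]
ee_rot: [1.726, 2.625, -0.0]
wrist_force: [0.6, -0.3, 0.7]
opening: 0.0854
finger_force: 0.0
```

Call:
step_arm(
  rows=[
    [[1.9, 4.5, 0], 0],
    [[1.9, 4.5, 0], 0],
    [[1.9, 4.5, 0], 0],
    [[1.9, 4.5, 0], 0],
    [[1.9, 4.5, 0], 0],
    [[1.9, 4.5, 0], 0],
    [[1.9, 4.5, 0], 0],
    [[1.9, 4.5, 0], 0],
    [[1.9, 4.5, 0], 0],
    [[1.9, 4.5, 0], 0],
    [[1.9, 4.5, 0], 0],
    [[1.9, 4.5, 0], 0],
  ],
  claw=0,
)

```text
time: 3.5
tcp_pos: [0.5574, -0.1057, 0.2314]
ee_rot: [1.73, 2.622, -0.0]
wrist_force: [-0.2, -0.8, -0.2]
opening: 0.085
finger_force: 0.0
```

```bash
cat > h.py <<'E'
from cell import ctrl,cams
import cv2,numpy as np
from scipy.spatial.transform import Rotation as R
def pose():
    o=ctrl.get_obs();T=np.eye(4);T[:3,:3]=R.from_rotvec(o["ee_rot"]).as_matrix();T[:3,3]=o["tcp_pos"];return T,o
def snap(f):
    T,o=pose();im=cams.snapshot("wrist");cv2.imwrite("pics/"+f,im);i=cams.camera_info("wrist")
    return T@np.array(i["T_tool_cam"]),np.array(i["camera_matrix"]),np.array(i["distortion"]),im
def px2w(C,K,D,uv,z):
    n=cv2.undistortPoints(np.array(uv,float).reshape(-1,1,2),K,D).reshape(-1,2)
    d=np.c_[n,np.ones(len(n))]@C[:3,:3].T;z=np.broadcast_to(z,len(n))
    return C[:3,3]+d*((z-C[2,3])/d[:,2])[:,None]
E
python3 - <<'E'
from h import *
T,o=pose();print(o["time"],T.round(3),o["joint_positions"].round(2) if hasattr(o["joint_positions"],'round') else o["joint_positions"])
C,K,D,im=snap("w1.png");np.savez("w1.npz",C=C,K=K,D=D)
for n in("board","stop","lip","tail","ticket","weight"):
    r=cams.pinpoint("wrist",n)
    print(n,[(np.round(d["at"],4).tolist(),round(d["conf"],2)) for d in r[:2]])
E
```

```text
3.5 [[-0.393  0.919  0.     0.557]
 [ 0.919  0.393 -0.    -0.106]
 [-0.     0.    -1.     0.231]
 [ 0.     0.     0.     1.   ]] [-0.32  0.36 -0.15  1.07 -0.    0.85]
board [([0.5717, -0.0964, -0.0043], 0.73)]
stop [([0.5834, -0.0925, 0.0142], 0.78)]
lip [([0.5724, -0.0978, 0.0164], 0.68)]
tail [([0.6174, -0.0746, 0.0309], 0.85), ([0.6752, -0.2084, 0.0034], 0.42)]
ticket [([0.5211, -0.1162, 0.0147], 0.95)]
weight [([0.4454, -0.117, 0.0135], 0.76)]
```

View pics/w1.png

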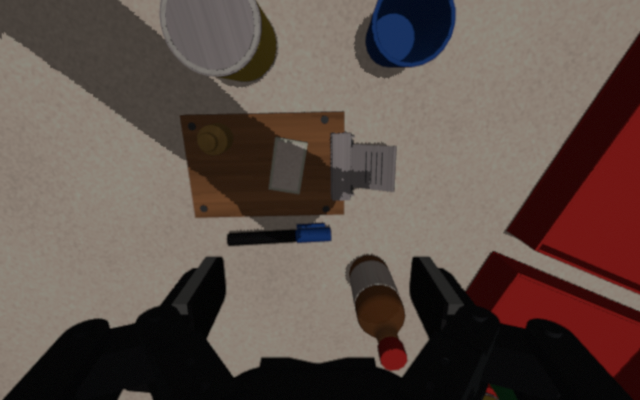

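Wrist view: board corners about (181,115), (344,111), (344,214), (196,216). The ticket corners are about (278,138), (308,142), (300,193), (269,188), slightly turned. The clip is at x 331–396, clear of the fingers.

```bash
python3 - <<'E'
from h import *
d=np.load("w1.npz");C,K,D=d["C"],d["K"],d["D"]
B=px2w(C,K,D,[(181,115),(344,111),(344,214),(196,216)],.015)[:,:2]
for k in range(4):
    v=B[(k+1)%4]-B[k];print("edge",np.linalg.norm(v).round(4),np.arctan2(v[1],v[0]).round(3))
im=cv2.imread("pics/w1.png");g=cv2.cvtColor(im,cv2.COLOR_BGR2HSV)
m=((g[...,1]<70)&(g[...,2]>60)).astype(np.uint8);m[:125]=0;m[205:]=0;m[:,:262]=0;m[:,318:]=0
n,l,s,c=cv2.connectedComponentsWithStats(m);i=1+s[1:,4].argmax();print(s[i],c[i])
pts=np.argwhere(l==i)[:,::-1]
W=px2w(C,K,D,pts,.021)[:,:2]
r=cv2.minAreaRect((W*1000).astype(np.float32));print("ticket rect mm",r)
yaw=0.404
print("board mid",B.mean(0))
for yaw in(.39,.404,.42):
    a=np.array([np.cos(yaw),np.sin(yaw)]);b=np.array([-a[1],a[0]])
    O=B.mean(0)+.074*a;print(yaw,"origin",O.round(4),"ticket",((np.array(r[0])/1000-O)@np.c_[a,b]).round(4))
E
```

```text
edge 0.177 0.429
edge 0.1193 -1.142
edge 0.1776 -2.724
edge 0.1173 1.995
[ 270  138   38   55 1590] [287.44213836 164.68553459]
ticket rect mm ((523.6646118164062, -114.85768127441406), (35.13957977294922, 59.72998046875), 13.176770210266113)
board mid [ 0.50188227 -0.12667649]
0.39 origin [ 0.5703 -0.0985] ticket [-0.0494  0.0026]
0.404 origin [ 0.5699 -0.0976] ticket [-0.0493  0.0023]
0.42 origin [ 0.5695 -0.0965] ticket [-0.0493  0.0019]
```

Call:
step_arm(
  rows=[
    [[0.26, -4.1, 0], -0.021],
    [[0, -4.1, 0], 0],
    [[0, 0, 4.5], 0],
    [[0, 0, 4.5], 0],
    [[0, 0, 4], 0],
    [[0, 0, 3], 0],
    [[0, 0, 1.4], 0],
    [[0, 0, 0], 0],
    [[0, 0, 0], 0],
  ],
  claw=255,
)

```text
time: 4.75
tcp_pos: [0.4798, -0.1391, 0.0578]
ee_rot: [1.705, 2.638, -0.0]
wrist_force: [0.2, 0.4, 0.7]
opening: 0.0001
finger_force: 0.0
```

```bash
cat >> h.py <<'E'
Y=.425;a=np.array([np.cos(Y),np.sin(Y)]);b=np.array([-a[1],a[0]]);O=np.array([.5703,-.0970])
def bo(p): return ((np.array(p)[:2]-O)@np.c_[a,b]*1000).round(1)
E
python3 - <<'E'
from h import *
T,o=pose();print(bo(T[:3,3]),T[2,3],np.arctan2(T[1,1],T[0,1]),o["wrist_force"],o["opening"])
C,K,D,im=snap("w2.png");np.savez("w2.npz",C=C,K=K,D=D)
for n in("ticket","lip","tail"):print(n,[(bo(d["at"]),round(d["conf"],2)) for d in cams.pinpoint("wrist",n)[:2]])
E
```

```text
[-99.8  -1. ] 0.05784476456504134 0.4231008102957687 [0.15223658 0.43465511 0.74902741] 0.00011395110439186473
ticket [(array([-55. ,   1.7]), 0.74), (array([2. , 4.2]), 0.35)]
lip []
tail [(array([52.5, -2.8]), 0.68)]
```

View pics/w2.png

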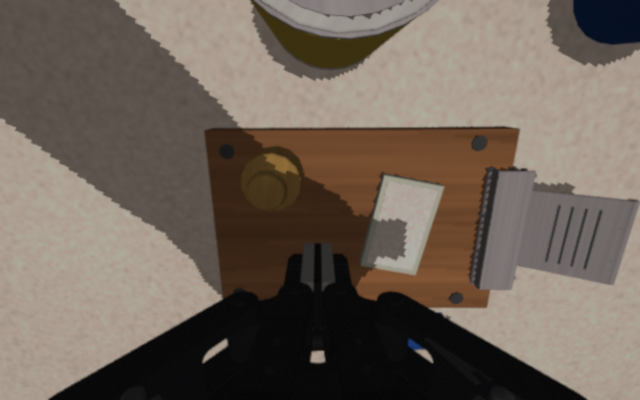

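The shut fingertips are at about (318,245), behind the ticket, whose corners are (383,172), (444,185), (416,275), (361,266). The weight at (270,180) is clear of the fingers.

```bash
python3 - <<'E'
from h import *
d=np.load("w2.npz");C,K,D=d["C"],d["K"],d["D"]
B=px2w(C,K,D,[(205,129),(519,129),(488,306)],.015)
print("board corners FL FR NR",[bo(p) for p in B])
print("ticket",[bo(p) for p in px2w(C,K,D,[(383,172),(444,185),(416,275),(361,266)],.021)])
print("lip front ends at board",[bo(p) for p in px2w(C,K,D,[(471,288),(487,168)],.020)])
p=px2w(C,K,D,[(300,250),(318,244),(334,250)],.0578);print("tip",[bo(q) for q in p])
E
```

```text
board corners FL FR NR [array([-164.5,   60.5]), array([12.9, 59.8]), array([ 14.2, -57.7])]
ticket [array([-63.3,  36.7]), array([-27.6,  28.9]), array([-38.4, -30.4]), array([-73.6, -23.9])]
lip front ends at board [array([ -1.9, -40.5]), array([-4. , 38.6])]
tip [array([-109.5,    6.1]), array([-100.7,    9.3]), array([-92.8,   6. ])]
```

Call:
step_arm(
  rows=[
    [[0, 0, 2], 0],
    [[0, 0, 1.5], 0],
    [[0, 0, 0.55], 0],
    [[0, 0, 0], 0],
    [[0, 0, 0], 0],
  ],
)

```text
time: 5.45
tcp_pos: [0.4806, -0.1383, 0.0175]
ee_rot: [1.702, 2.639, 0.0]
wrist_force: [0.4, -0.4, -0.8]
opening: -0.0002
finger_force: 0.0
```

Call:
step_arm(
  rows=[
    [[0, 0.4, 0], 0],
    [[0, 0.4, 0], 0],
    [[0, 0.4, 0], 0],
    [[0, 0.4, 0], 0],
    [[0, 0.4, 0], 0],
    [[0, 0.4, 0], 0],
    [[0, 0.4, 0], 0],
    [[0, 0.4, 0], 0],
    [[0, 0.4, 0], 0],
    [[0, 0, 0], 0],
  ],
)

```text
time: 6.45
tcp_pos: [0.5135, -0.1231, 0.0168]
ee_rot: [1.702, 2.64, 0.0]
wrist_force: [0.1, -0.6, -0.4]
opening: 0.0003
finger_force: 0.0
```

```bash
python3 - <<'E'
from h import *
T,o=pose();print(bo(T[:3,3]),T[2,3],o["wrist_force"],o["time"])
C,K,D,im=snap("w3.png");np.savez("w3.npz",C=C,K=K,D=D)
for n in("ticket",):print(n,[(bo(d["at"]),round(d["conf"],2)) for d in cams.pinpoint("wrist",n)[:2]])
E
```

```text
[-62.5  -0.4] 0.016811534533162916 [ 0.11375227 -0.62916842 -0.42919711] 6.45
ticket [(array([-41.2,   5.6]), 0.81)]
```

View pics/w3.png

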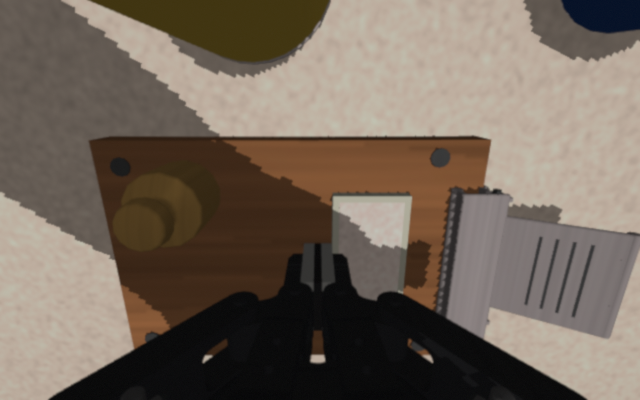

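The ticket is now square against the finger's back, with its trailing edge at column 332 and its leading edge at about 411→405. The jaw lip runs along columns 440–450.

```bash
python3 - <<'E'
from h import *
d=np.load("w3.npz");C,K,D=d["C"],d["K"],d["D"]
print("ticket",[bo(p) for p in px2w(C,K,D,[(332,194),(411,195),(405,287)],.021)])
print("lip",[bo(p) for p in px2w(C,K,D,[(437,315),(449,200)],.020)])
print("board",[bo(p) for p in px2w(C,K,D,[(90,142),(489,141)],.015)])
E
```

```text
ticket [array([-57.1,  36.8]), array([-21.5,  36.3]), array([-20.3, -11.5])]
lip [array([ -2.3, -28.6]), array([-3.7, 33.6])]
board [array([-164.3,   59.1]), array([12.6, 59.5])]
```

Call:
step_arm(
  rows=[
    [[0, 0.4, 0], 0],
    [[0, 0.4, 0], 0],
    [[0, 0.4, 0], 0],
    [[0, 0.4, 0], 0],
    [[0, 0, 0], 0],
    [[0, -0.5, 0], 0],
    [[0, -0.5, 0], 0],
    [[0, 0, -3], 0],
    [[0.65, 4, -3], 0],
    [[0, 0, 0], 0],
  ],
)

```text
time: 7.55
tcp_pos: [0.5577, -0.0986, 0.0809]
ee_rot: [1.695, 2.633, 0.006]
wrist_force: [1.7, -0.4, 0.4]
opening: 0.0002
finger_force: 0.0
```

Call:
step_arm(
  rows=[
    [[0, 0, 0], 0],
    [[0, 0, 0], 0],
    [[0, 0, 0], 0],
    [[0, 0, 0], 0],
    [[0, 0, 0], 0],
  ],
  claw=14,
)

```text
time: 8.05
tcp_pos: [0.5511, -0.0987, 0.076]
ee_rot: [-1.703, -2.638, 0.001]
wrist_force: [0.4, 0.3, -0.8]
opening: 0.0725
finger_force: 0.0
```

```bash
python3 - <<'E'
from h import *
T,o=pose();print(bo(T[:3,3]),T[2,3],np.arctan2(T[1,1],T[0,1]),o["wrist_force"],o["time"],o["opening"])
C,K,D,im=snap("w4.png");np.savez("w4.npz",C=C,K=K,D=D)
for n in("ticket","lip","tail"):print(n,[(bo(d["at"]),round(d["conf"],2)) for d in cams.pinpoint("wrist",n)[:2]])
E
```

```text
[-18.2   6.4] 0.07595248040141703 0.4244172108152048 [ 0.39920002  0.33358029 -0.76195292] 8.05 0.07252429814104899
ticket [(array([-28.4,   2.5]), 0.91)]
lip [(array([ 2. , -6.3]), 0.8), (array([-65.7, -91.5]), 0.53)]
tail [(array([48.1,  0.2]), 0.56)]
```

View pics/w4.png

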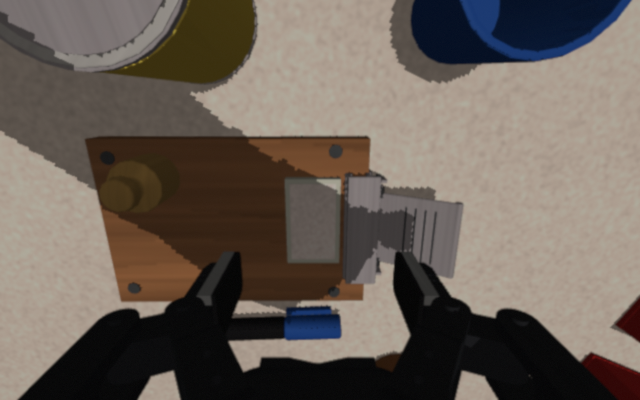

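Now the ticket is square at (286,178)–(339,264), just before the lip at column 345. The open fingertips are at (232,253) and (403,253).

```bash
python3 - <<'E'
from h import *
d=np.load("w4.npz");C,K,D=d["C"],d["K"],d["D"]
print("ticket",[bo(p) for p in px2w(C,K,D,[(286,178),(339,179),(339,264),(287,264)],.021)])
print("lip",[bo(p) for p in px2w(C,K,D,[(345,180),(345,278)],.020)])
print("board",[bo(p) for p in px2w(C,K,D,[(86,139),(370,138),(363,299)],.015)])
print("tips in/out",[bo(p) for p in px2w(C,K,D,[(240,254),(222,256),(396,254),(413,256)],.086)])
print(ctrl.get_obs()["opening"])
E
```

```text
ticket [array([-39.3,  36.2]), array([-5.6, 35.5]), array([ -4.5, -25.2]), array([-40.5, -25.2])]
lip [array([-1.7, 34.6]), array([  0.1, -36.9])]
board [array([-163.8,   59.8]), array([13.8, 60.5]), array([ 14.3, -57.7])]
tips in/out [array([-54.8,  16.6]), array([-63.2,  15.6]), array([16.7, 16.5]), array([24.5, 15.5])]
0.0804609759114629
```

Call:
step_arm(
  rows=[
    [[0, 1.3, 0], 0],
    [[0, 0, 2.5], 0],
    [[0, 0, 2], 0],
    [[0, 0, 1], 0],
    [[0, 0, 0.3], 0],
    [[0, 0, 0.3], 0],
    [[0, 0, 0.3], 0],
    [[0, 0, 0], 0],
    [[0, 0, 0], 0],
  ],
)

```text
time: 9.15
tcp_pos: [0.5648, -0.0928, 0.0139]
ee_rot: [1.701, 2.639, 0.003]
wrist_force: [-2.4, 2.3, 5.1]
opening: 0.0805
finger_force: 2.6
```

```bash
python3 - <<'E'
from h import *
T,o=pose();print(bo(T[:3,3]),T[2,3],np.arctan2(T[1,1],T[0,1]),o["wrist_force"],o["time"],o["opening"])
C,K,D,im=snap("w5.png");np.savez("w5.npz",C=C,K=K,D=D)
E
```

```text
[-3.3  6.1] 0.013934217054046027 0.42561103327664584 [-2.43048923  2.32942528  5.0792075 ] 9.15 0.08050815113016985
```

View pics/w5.png

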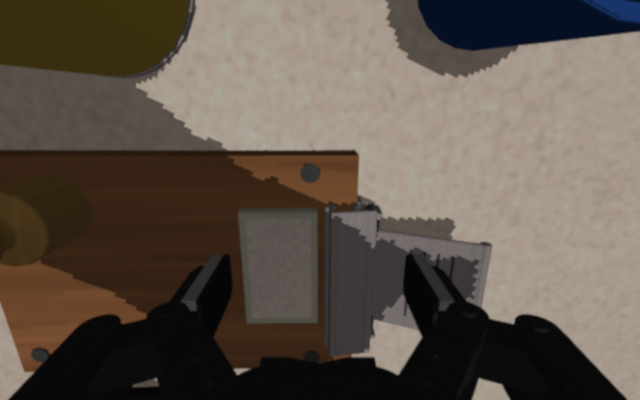

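The left fingertip (231,257) is just behind the ticket's trailing edge (column 243). The right one bears on the lever with 5 N, so I'll press further.

Call:
step_arm(
  rows=[
    [[0, 0, 0.2], 0],
    [[0, 0, 0.2], 0],
    [[0, 0, 0.1], 0],
    [[0, 0, 0.1], 0],
    [[0, 0, 0], 0],
    [[0, 0, 0], 0],
  ],
)

```text
time: 9.8
tcp_pos: [0.5662, -0.0923, 0.0086]
ee_rot: [1.699, 2.638, 0.007]
wrist_force: [-0.3, 3.6, 7.4]
opening: 0.0812
finger_force: 3.4
```

Call:
step_arm(
  rows=[
    [[0, 0, 0.1], 0],
    [[0, 0, 0.1], 0],
    [[0, 0, 0], 0],
    [[0, 0, 0], 0],
  ],
)

```text
time: 10.2
tcp_pos: [0.5665, -0.0922, 0.0068]
ee_rot: [1.699, 2.638, 0.008]
wrist_force: [-0.2, 4.0, 7.8]
opening: 0.0808
finger_force: 3.7
```

```bash
python3 - <<'E'
from h import *
T,o=pose();print(bo(T[:3,3]),T[2,3],o["wrist_force"],o["time"],o["opening"])
C,K,D,im=snap("w6.png")
np.savez("w6.npz",C=C,K=K,D=D)
for c in("wrist","side"):
  if c=="side":
    s=cams.snapshot(c)
    cv2.imwrite("pics/s6.png",cv2.resize(s[190:260,260:370],None,fx=7,fy=7,interpolation=cv2.INTER_CUBIC))
  for n in("ticket","lip","tail"):print(c,n,[(bo(d["at"]),d["at"][2],round(d["conf"],2)) for d in cams.pinpoint(c,n)[:2]])
E
```

```text
[-1.5  6. ] 0.006789627729786453 [-0.18727045  3.95986371  7.77467731] 10.2 0.0807885170472493
wrist ticket [(array([-23.9,   3.6]), 0.0166, 0.91)]
wrist lip [(array([ 4.9, -4.6]), 0.0253, 0.73), (array([-23.2,   3.1]), 0.0153, 0.19)]
wrist tail []
side ticket [(array([-23.6,   2.1]), 0.0157, 0.48)]
side lip [(array([4.2, 1. ]), 0.024, 0.67), (array([-24. ,   2.4]), 0.0173, 0.65)]
side tail [(array([52.7,  0.6]), 0.0188, 0.49), (array([-65.9, -95.6]), -0.0023, 0.26)]
```

View pics/w6.png

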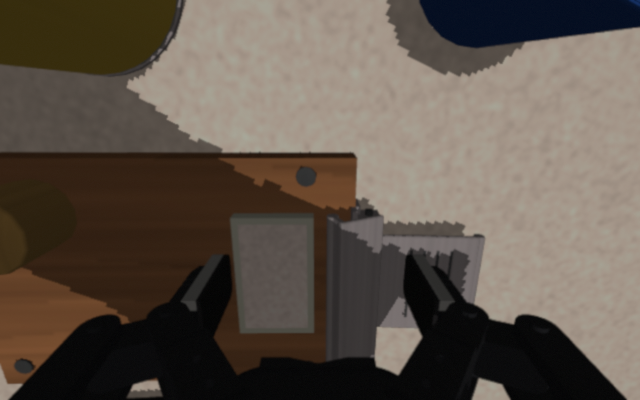

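The lip reads 9–10 mm above the board, so the clip is fully open, and the ticket is untouched at (232,214)–(314,333). Pushing next.

Call:
step_arm(
  rows=[
    [[0, 0.2, 0], 0],
    [[0, 0.2, 0], 0],
    [[0, 0.2, 0], 0],
    [[0, 0.2, 0], 0],
    [[0, 0.2, 0], 0],
    [[0, 0.2, 0], 0],
    [[0, 0, 0], 0],
  ],
)

```text
time: 11.3
tcp_pos: [0.5754, -0.0891, 0.0061]
ee_rot: [1.702, 2.638, -0.002]
wrist_force: [-3.1, -1.7, 5.4]
opening: 0.0806
finger_force: 2.8
```

```bash
python3 - <<'E'
from h import *
T,o=pose();print(bo(T[:3,3]),T[2,3],o["wrist_force"],o["time"],o["opening"])
C,K,D,im=snap("w7.png")
np.savez("w7.npz",C=C,K=K,D=D)
for n in("ticket","lip","tail"):print(n,[(bo(d["at"]),d["at"][2],round(d["conf"],2)) for d in cams.pinpoint("wrist",n)[:2]])
E
```

```text
[7.8 5.1] 0.006058670958449815 [-3.07313504 -1.68073595  5.39743224] 11.3 0.08056550741444007
ticket [(array([-15.6,   2.6]), 0.0142, 0.78)]
lip [(array([ 3.7, -1.9]), 0.0262, 0.56)]
tail [(array([54.1, -0.3]), 0.0189, 0.7)]
```

View pics/w7.png

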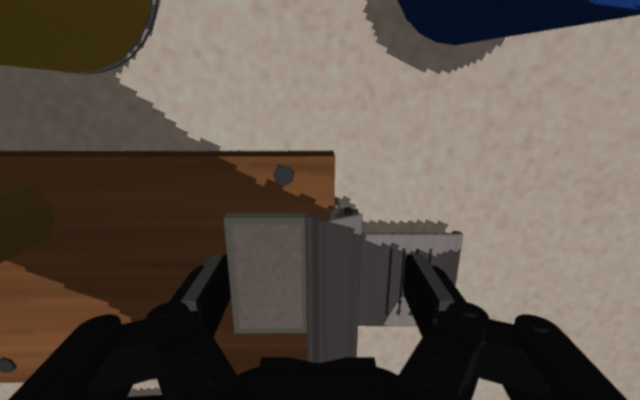

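The ticket, columns 225–307, now sits with its leading edge at the lip, square, with the clip still open. Continuing to the stop.

Call:
step_arm(
  rows=[
    [[0, 0.2, 0], 0],
    [[0, 0.2, 0], 0],
    [[0, 0.2, 0], 0],
    [[0, 0.2, 0], 0],
    [[0, 0, 0], 0],
  ],
)

```text
time: 12.0
tcp_pos: [0.5826, -0.0858, 0.0059]
ee_rot: [1.703, 2.638, -0.002]
wrist_force: [-3.4, -2.1, 7.5]
opening: 0.0809
finger_force: 3.5
```

Call:
step_arm(
  rows=[
    [[0, 0.2, 0], 0],
    [[0, 0.1, 0], 0],
    [[0, 0, 0], 0],
  ],
)

```text
time: 12.3
tcp_pos: [0.5844, -0.085, 0.0059]
ee_rot: [1.703, 2.638, -0.004]
wrist_force: [-6.3, -2.8, 9.4]
opening: 0.0807
finger_force: 5.7
```

```bash
python3 - <<'E'
from h import *
T,o=pose();print(bo(T[:3,3]),T[2,3],o["wrist_force"],o["time"],o["opening"])
C,K,D,im=snap("w8.png")
np.savez("w8.npz",C=C,K=K,D=D)
for n in("ticket","lip","tail"):print(n,[(bo(d["at"]),d["at"][2],round(d["conf"],2)) for d in cams.pinpoint("wrist",n)[:2]])
E
```

```text
[17.8  5.1] 0.005891663503176263 [-6.34767579 -2.8434195   9.36770127] 12.3 0.0806727825449195
ticket []
lip [(array([ 4.3, -2.7]), 0.0294, 0.88)]
tail [(array([54.3, -3.2]), 0.0156, 0.81)]
```

Call:
step_arm(
  rows=[
    [[0, 0.15, 0], 0],
    [[0, 0.15, 0], 0],
    [[0, 0, 0], 0],
    [[0, 0, 0], 0],
  ],
)

```text
time: 12.9
tcp_pos: [0.5845, -0.0849, 0.0059]
ee_rot: [-1.704, -2.637, 0.012]
wrist_force: [-13.2, -6.9, 14.6]
opening: 0.0804
finger_force: 11.3
```

```bash
python3 - <<'E'
from h import *
T,o=pose();print(bo(T[:3,3]),T[2,3],o["wrist_force"],o["time"],o["opening"])
C,K,D,im=snap("w9.png")
np.savez("w9.npz",C=C,K=K,D=D)
E
```

```text
[17.9  5.2] 0.005906058181451384 [-13.17971086  -6.92917805  14.55788702] 12.9 0.08040248449187604
```

View pics/w9.png

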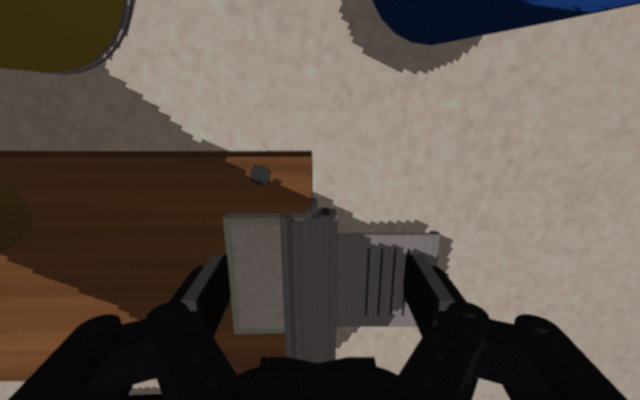

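The ticket, columns 225–285, is hard against the stop: the force doubled with no travel. I'll unload the push sideways before letting the clip close.

Call:
step_arm(
  rows=[
    [[0, -0.2, 0], 0],
    [[0, -0.2, 0], 0],
    [[0, -0.2, 0], 0],
    [[0, 0, 0], 0],
    [[0, 0, 0], 0],
  ],
)

```text
time: 13.45
tcp_pos: [0.5841, -0.0851, 0.0057]
ee_rot: [1.701, 2.637, 0.003]
wrist_force: [1.6, 1.3, 6.9]
opening: 0.0811
finger_force: 3.6
```

Call:
step_arm(
  rows=[
    [[0, -0.15, 0], 0],
    [[0, -0.1, 0], 0],
    [[0, 0, 0], 0],
    [[0, 0, -0.3], 0],
    [[0, 0, -0.3], 0],
    [[0, 0, -0.4], 0],
    [[0, 0, -0.6], 0],
    [[0, 0, -1], 0],
    [[0, 0, -2], 0],
    [[0, 0, -3], 0],
    [[0, 0, -3], 0],
    [[0, 0, 0], 0],
  ],
)

```text
time: 14.65
tcp_pos: [0.5817, -0.0866, 0.1148]
ee_rot: [1.7, 2.635, 0.002]
wrist_force: [-0.0, -0.3, -0.2]
opening: 0.081
finger_force: 0.0
```

```bash
python3 - <<'E'
from h import *
T,o=pose();print(bo(T[:3,3]),T[2,3],o["wrist_force"],o["time"],o["opening"])
C,K,D,im=snap("w10.png")
np.savez("w10.npz",C=C,K=K,D=D)
for n in("ticket","lip","tail","stop","board"):print(n,[(bo(d["at"]),d["at"][2],round(d["conf"],2)) for d in cams.pinpoint("wrist",n)[:2]])
E
```

```text
[14.6  4.8] 0.11482094366703816 [-0.01559663 -0.29801118 -0.2233521 ] 14.65 0.0810009611408135
ticket [(array([-1.1,  0.5]), -0.002, 0.68), (array([-6.8,  2.3]), 0.0125, 0.63)]
lip [(array([ 2.9, -4.6]), 0.0179, 0.73)]
tail [(array([52.1, -2.2]), 0.0251, 0.81)]
stop [(array([10.1, -1. ]), 0.0175, 0.58), (array([-91.6, 128.7]), -0.0009, 0.28)]
board [(array([-1.6,  1.4]), -0.0046, 0.78)]
```

View pics/w10.png

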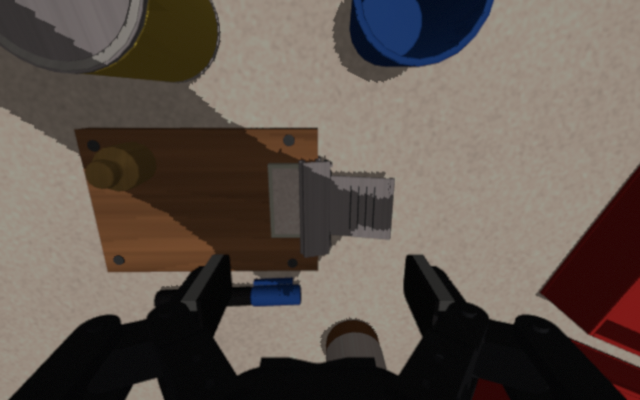

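The ticket sits under the closed jaw, trailing edge at columns 268–271, square, and the arm is clear. I'll check the numbers and hand in if they hold.

```bash
python3 - <<'E'
from h import *
d=np.load("w10.npz");C,K,D=d["C"],d["K"],d["D"]
t=[bo(p) for p in px2w(C,K,D,[(268,164),(271.5,238)],.021)]
B=[bo(p) for p in px2w(C,K,D,[(76,129),(318,128),(318,270),(107,271)],.015)]
print(t,B)
x=np.mean([p[0] for p in t])+18-(np.mean([B[1][0],B[2][0]])-2); y=(t[0][1]+t[1][1])/2-np.mean([p[1] for p in B])
print("ticket in stop frame",x,y)
if -22.5<x<-14 and abs(y)<11: print(ctrl.job_done())
E
```

```text
[array([-23.1,  35.3]), array([-23.2, -25.5])] [array([-163. ,   60.1]), array([14.4, 61.1]), array([ 14.4, -58.5]), array([-164.6,  -58.2])]
ticket in stop frame -17.549999999999997 3.7749999999999986
the job is handed in; nothing more can be done
None
```

The ticket is clipped under the closed jaw, against the stop (centre about 17.5 mm from it), square and about 4 mm off the middle line; the arm is clear, no bystander was touched as far as I saw, and the job is handed in (no verdict was returned).

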